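# Stack the two-tier specimen stand

### The arm

A 7-joint arm with a two-finger parallel gripper is mounted at the origin on a cart in front of the work surface, level with it; the furniture and walls round the work are solid. World frame = base frame: x ahead of the robot, y to its left, z up, the work surface at z = 0. Lengths are in m, angles in degrees, forces in N, time in s.
With the tool pointing down it reaches from about 0.425 to 0.95 m from the base axis. Payload 4.7 kg.
Tool frame: the origin (TCP) lies between the finger pads; the fingertips stand 22 mm ahead of it and the grasp point (between the pads) lies 3 mm ahead of it (nose_length is the distance from the TCP to the fingertips, in m); z points along the fingers, x is the direction in which the jaws open and shut, and the axes are right-handed (so a half turn about z gives the same grasp; the last joint's range is limited). The gripper opens to 85 mm and grips with 20 to 120 N. Pads are 22 mm wide; open, the fingers measure 114 mm over their backs; the gripper's body (76 mm by 85 mm) begins 54 mm behind the grasp point. The pads swing forward as they close: fully open they stand 13 mm farther back than shut.
Start: joints at [-1.656, 26.849, -2.785, 87.806, 1.381, 65.374, -4.715], TCP at [0.675, 0, 0.253] pointing down, gripper open.
Joint ranges: [-148.3, 148.3], [-19.14, 114.17], [-79.39, 73.82], [5.75, 140.21], [-59.74, 239.74], [12.07, 113.84], [-152.46, 152.46]. Speed limits (degrees/s): [147.25, 147.25, 180, 180, 180, 180, 180].

### API

Orientations are given as [roll, pitch, yaw] about the fixed x, y, z axes, in that order (R = Rz(yaw) Ry(pitch) Rx(roll)).
In Python, from plant import * gives the robot as it stands.
- The arm moves only by the tool drive_tool, never from a script. Its argument "targets" is text: rows parted by semicolons, each of 7 numbers parted by spaces: the gripper command: -1 is fully open, 1 is shut, values between are in proportion, then the shift along the tool's x, y, z in m, then the turn, a rotation vector about the tool's x, y, z in degrees. A call has 1 to 10 rows; each row is the pose to reach, as a shift and turn from the pose commanded when the call began, along the tool's axes at that moment; what a row does not reach only later rows make up. A row lasts 1/12 s, in which the tool goes at most 41.7 mm and 7.16 degrees, less where a joint would pass 70% of its speed; a pose out of reach is approached as far as the arm can. A call with a gripper value outside its range is refused whole. The fingers move at their own pace and stop on an object; the grip force is fixed at half the most. Time passes only in rows, so rows that repeat a pose let the fingers close. It gives the time, the measured TCP pose, the force and the opening at its end, in the units of the state.
- get_obs(): the state, without advancing time (a new reading comes with each control period).
- snapshot(name): name is "scene" or "side" or "wrist"; returns a dict with "image" (480x640x3 uint8, red, green, blue), "camera_matrix" (3x3 intrinsics, pixels), "k1" (the pictures are not rectified: a ray, as slopes to the right and down, at radius r is drawn at 1 + k1 r^2 times it, then the intrinsics apply), "eye" and "rotation" of the camera in the world. Camera axes: x right, y down, z forward; pixel columns grow to the right and rows downward; lengths in m; the calibration is good to about 2 mm. A picture is of the moment at which its call begins. There is no depth.
- sign_off(): hands the job in, once; it reports no verdict.
The state is a dict: "t": time; "joint_positions": joint angles; "qd": joint speeds; "joint_torque": joint torques, N m; "eef_pos": TCP position; "ee_rot": TCP orientation; "wrist_force": force on the tool from outside, world axes, zero at the start; "wrist_torque": the same for the moment, N m; "opening": finger opening in m.
Only numpy, scipy, OpenCV 4.12 (cv2) and the standard library are available. Lean on these libraries where they do the work, as an engineer would, in place of code of your own. Each camera call takes 0.05 s, during which the arm holds its last target. There are 200 camera calls.

### The job

Put the specimen cup upright in the middle of the lower tray. Then stack the upper tier over it, the right way round, so that all four legs are fully home in the tray's corner sockets: thick legs in the wide sockets, thin legs in the narrow ones. Set both down gently rather than dropping them, leave the lower tray where it stands, and do not disturb the bottles and the small carton.

Things in the scene. Friction and masses are not known exactly. Their poses are not given: they have to be found in the camera images.
- lower_tray: Lower tray, loose, 0.9 kg: grey plastic deck 160 x 120 mm (x by y), top 8 mm above the bench, edge rim to 14 mm. Black square open-topped sockets at x = +-65, y = +-45 mm, walls 3 mm, mouths 34 mm above the bench, floors on the deck. At the +x end they are wide (20 mm inside), at the -x end narrow (14 mm). The cup goes between them. Origin: centre of underside; z up.
- upper_tier: Upper tier, 0.24-0.39 kg: grey deck 160 x 120 mm (x by y), 85 to 91 mm above its feet, wire rail to 105 mm, four round domed legs at x = +-65, y = +-45 mm: 16 mm thick at the +x end (black caps 22 mm wide on the deck above them), 10 mm at the -x end (10 mm caps). Seated, its +x lies along the tray's +x and its origin 8 mm above the tray's. Origin: centre between the feet, at their underside.
- handle (a point): Middle of the upper tier's carrying handle, 135 mm above its feet on the tier's centre axis: a straight bar 100 mm long along the tier's x axis, 12 mm wide (y) and 14 mm high, with 37 mm free below it to the deck. Axes as the tier's.
- thick_foot (a point): Lowest point of the thick leg at x = +65, y = +45 mm of the upper tier.
- thin_foot (a point): Lowest point of the thin leg at x = -65, y = -45 mm of the upper tier.
- thick_socket (a point): Centre of the floor of the wide socket at x = +65, y = +45 mm of the lower tray.
- thin_socket (a point): Centre of the floor of the narrow socket at x = -65, y = -45 mm of the lower tray.
- specimen_cup: Closed specimen cup, loose, 30 g, 56 mm high: round body 45 mm across with a white screw lid 52 mm across from 44 to 56 mm height. Origin: centre of the underside; z up.
- amber_bottle: Small brown bottle, 31 mm across, 78 mm high, a bystander. Origin: centre of the underside.
- cover_glass: Small flat carton 46 x 48 x 18 mm, a bystander. Origin: centre of the underside.
- oil_bottle: Smallest bottle, 24 mm across, 55 mm high, a bystander. Origin: centre of the underside.

How it is judged:
By the outcome, as a careful person would: the job done as asked, in the order asked, and still so for the second after the job is handed in, with the robot touching nothing.
It also fails if it takes over 72 s, if anything falls off the work surface, if the arm or the gripper's body presses on something with over 40 N, if the wrist force passes 120 N, or if a joint passes its speed limit or range.

## Working session

There is one attempt and no reset: what is moved stays moved. The work goes in short steps, Python scripts to look and compute and a tool call to move; the robot and the scene stay as the last step left them, time stands still between calls to the robot, and variables do not carry over. Pictures are saved under pics/ and viewed, about 8 in all and at most 12, crops included, and the job is handed in when it is done.

Besides the shell and the picture viewer there is one more tool, called after ">>>" as name(argument=value, ...) on one line, values as JSON. drive_tool: Moves the arm, as the interface text tells. Its arguments: {"type":"object","properties":{"targets":{"type":"string"}},"required":["targets"]}

```bash
mkdir -p pics; ls
cat > h.py <<'E'
from plant import *
import numpy as np, cv2, pickle
def snap(n,f=None):
    s=snapshot(n)
    if f: cv2.imwrite('pics/'+f+'.png',cv2.cvtColor(s['image'],cv2.COLOR_RGB2BGR)); pickle.dump(s,open('pics/'+f+'.pkl','wb'))
    return s
def load(f): return pickle.load(open('pics/'+f+'.pkl','rb'))
def rays(s,uv):
    K=np.array(s['camera_matrix']);uv=np.atleast_2d(uv).astype(float)
    d=np.array([s['k1'],0,0,0],float)
    p=cv2.undistortPoints(uv[:,None],K,d)[:,0]
    return np.c_[p,np.ones(len(p))]@np.array(s['rotation']).T
def onz(s,uv,z):
    r=rays(s,uv);e=np.array(s['eye']);return e+r*((z-e[2])/r[:,2])[:,None]
def proj(s,P):
    R=np.array(s['rotation']);q=(np.atleast_2d(P)-np.array(s['eye']))@R
    x=q[:,:2]/q[:,2:];x=x*(1+s['k1']*(x**2).sum(1))[:,None]
    K=np.array(s['camera_matrix']);return x@K[:2,:2].T+K[:2,2]
def tri(sa,ua,sb,ub):
    A=np.zeros((3,3));b=np.zeros(3)
    for s,u in((sa,ua),(sb,ub)):
        r=rays(s,u)[0];r/=np.linalg.norm(r);M=np.eye(3)-np.outer(r,r);A+=M;b+=M@np.array(s['eye'])
    return np.linalg.solve(A,b)
E
python3 - <<'E'
from h import *
o=get_obs();print(o)
ims=[]
for n in('scene','side','wrist'):
    s=snap(n,n+'0');print(n,s['eye'],np.round(s['rotation'],3).tolist(),s['camera_matrix'],s['k1'])
E
```

```text
pics
{'t': 0.0, 'joint_positions': array([-1.65779432, 26.89938866, -2.78463972, 87.87385954,  1.38096544,
       65.3746821 , -4.71708163]), 'qd': array([-0.00417812,  0.09761099,  0.08596399,  0.07929461, -0.06789558,
       -0.08609605, -0.06643987]), 'joint_torque': array([ 1.18357209e-03, -5.10321057e+01, -4.63755790e-02, -2.37716943e+01,
        1.05899444e-02,  7.35067850e-03,  1.56414734e-05]), 'eef_pos': array([6.74459718e-01, 3.82046205e-05, 2.52235885e-01]), 'ee_rot': array([1.79995836e+02, 1.14291686e-01, 2.48188046e-03]), 'wrist_force': array([ 0.11289785, -0.40043634, -0.20743365]), 'wrist_torque': array([ 0.00498627, -0.00747247,  0.02961615]), 'opening': 0.08539451236090587}
scene [-0.05883066  0.85280335  0.61129753] [-120.897, -1.312, -138.238] [[445.49908775   0.         313.61553425]
 [  0.         445.49908775 242.06325499]
 [  0.           0.           1.        ]] -0.08153248304594178
side [ 0.47920164 -0.62173306  0.77737477] [-130.558, 1.013, -2.349] [[500.69543881   0.         318.14833226]
 [  0.         500.69543881 236.58843501]
 [  0.           0.           1.        ]] -0.015327118794614172
wrist [0.675115   0.06509662 0.37491215] [165.086, 0.137, 0.026] [[374.39523673   0.         319.91480064]
 [  0.         374.39523673 237.27775201]
 [  0.           0.           1.        ]] -0.05609411102386514
```

View pics/scene0.png

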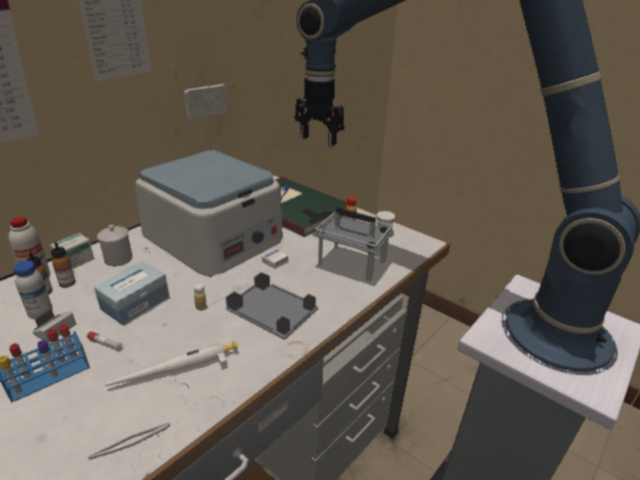

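View pics/side0.png

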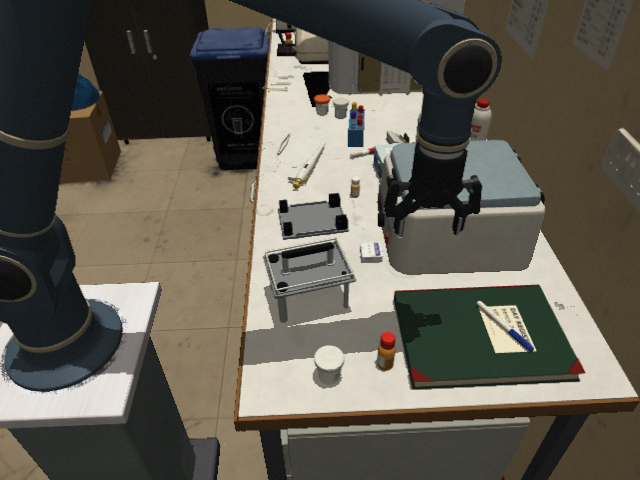

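```bash
sed -i "s/np.array(s\['rotation'\])/Rm(s)/g; s/^def snap/from scipy.spatial.transform import Rotation as Ro\ndef Rm(s): return Ro.from_euler('xyz',s['rotation'],degrees=True).as_matrix()\ndef snap/" h.py
python3 - <<'E'
from h import *
a=load('side0')['image'][150:400,240:440];b=load('scene0')['image'][185:345,210:410]
a=cv2.resize(a,None,fx=2.4,fy=2.4,interpolation=cv2.INTER_CUBIC)[:600];b=cv2.resize(b,(320,256),interpolation=cv2.INTER_CUBIC)
c=np.zeros((600,800,3),np.uint8);c[:a.shape[0],:480]=a;c[:256,480:]=b
w=load('wrist0')['image'];c[300:540,480:]=cv2.resize(w,(320,240))
cv2.imwrite('pics/c1.png',c[...,::-1])
s=load('side0');print(onz(s,[[329,353]],.056),onz(s,[[387,360]],.0),onz(s,[[313,217]],.02),onz(s,[[310,262]],.09),onz(s,[[371,252]],.018),onz(s,[[355,193]],0))
E
```

```text
[[ 0.5071108  -0.09185994  0.056     ]] [[ 0.61553209 -0.0722556   0.        ]] [[0.49257808 0.33736251 0.02      ]] [[0.48056646 0.10450895 0.09      ]] [[0.61850965 0.20500207 0.018     ]] [[0.60762799 0.45823537 0.        ]]
```

View pics/c1.png

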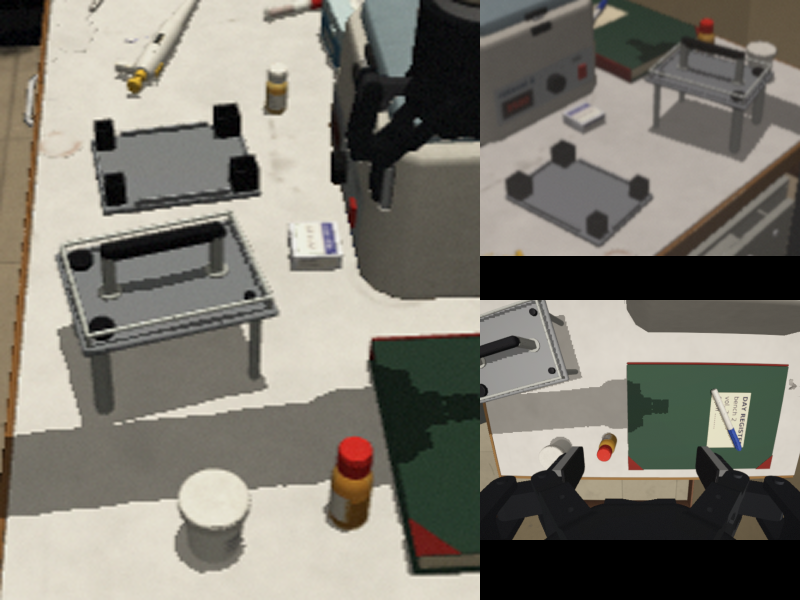

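The side view shows the cup at about (329,360), the brown bottle at (387,350), the tier at (310,265) and the tray at (313,217). The tier's thick caps are at world −x and the tray's wide sockets at world +x, so the tier needs about half a turn. I'll move over the cup while turning towards yaw −85.

>>> drive_tool(targets="-1 -0.02 0.01 0 0 0 7;-1 -0.04 0.02 0 0 0 14;-1 -0.06 0.03 0 0 0 21;-1 -0.08 0.04 0 0 0 28;-1 -0.10 0.05 0 0 0 35;-1 -0.12 0.06 0 0 0 42;-1 -0.14 0.07 0 0 0 49;-1 -0.15 0.08 0 0 0 56;-1 -0.16 0.09 0 0 0 63;-1 -0.167 0.092 0 0 0 70")

```text
t: 0.98
eef_pos: [0.5066, -0.0939, 0.2533]
ee_rot: [180.0, -0.0, -70.5]
wrist_force: [-0.4, 0.0, 0.4]
opening: 0.0857
```

>>> drive_tool(targets="-1 0 0 0 0 0 7;-1 0 0 0 0 0 14;-1 0 0 0 0 0 15;-1 0 0 0 0 0 15")

```text
t: 1.32
eef_pos: [0.5079, -0.0918, 0.2532]
ee_rot: [180.0, 0.0, -84.9]
wrist_force: [-0.8, -0.3, -0.5]
opening: 0.0852
```

Run:
```python
from h import *
o=get_obs();print(o['t'],o['eef_pos'],o['ee_rot'],o['joint_positions'].round(1))
for n in('scene','side','wrist'): snap(n,n+'1')
a=load('wrist1')['image'];b=load('side1')['image'][160:310,240:390]
c=np.zeros((480,800,3),np.uint8);c[:,:480]=a[:,80:560];c[:320,480:]=cv2.resize(b,(320,320),interpolation=cv2.INTER_CUBIC)
c=np.zeros((600,800,3),np.uint8);c[:480,:640]=a
cv2.imwrite('pics/w1.png',a[...,::-1])
```

```text
1.3167 [ 0.50790509 -0.09180696  0.25319395] [ 1.79987508e+02  1.20787084e-03 -8.48597646e+01] [ -5.8  11.9  13.4 109.9  -3.2  58.6 -76. ]
```

View pics/w1.png

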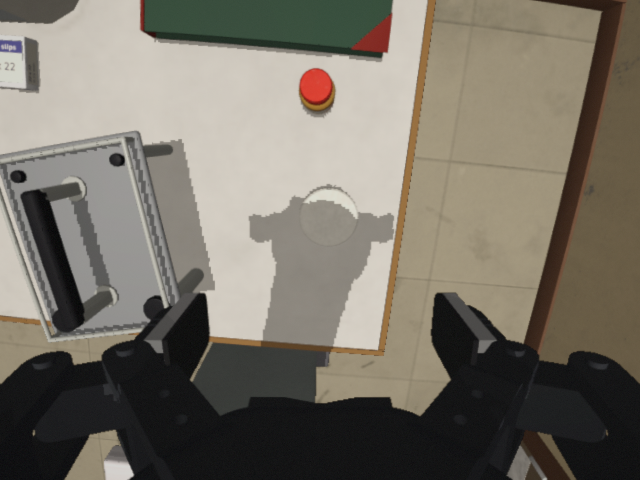

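Run:
```python
from h import *
w=load('wrist1');s=load('side1');c=load('scene1')
print('lid',onz(w,[[329,216.5],[300,216.5],[358,216.5],[329,187],[329,246]],.056))
print('amber',onz(w,[[316,87]],.078))
print('caps',onz(w,[[17,177],[117,160],[155,308]],.092))
g=cv2.cvtColor(w['image'],cv2.COLOR_RGB2GRAY)
# tray sockets in side: dark blobs
for n,im in(('side',s),('scene',c)):
    g=im['image'].max(2); 
    m=(g<45).astype(np.uint8); 
    k,l,st,ce=cv2.connectedComponentsWithStats(m)
    for i in range(1,k):
        x,y,W,H,A=st[i]
        if 15<A<700 and ((n=='side' and 240<x<370 and 180<y<310) or (n=='scene' and 210<x<410 and 200<y<345)): print(n,st[i],ce[i].round(1),onz(im,[ce[i]],.021).round(4))
b=s['image'][185:305,255:365];d=c['image'][200:340,215:400]
o=np.zeros((600,800,3),np.uint8);o[:,:550]=cv2.resize(b,(550,600),interpolation=cv2.INTER_CUBIC);o[:189,550:]=cv2.resize(d,(250,189))
cv2.imwrite('pics/c2.png',o[...,::-1])
```

```text
lid [[ 0.50735915 -0.09965673  0.056     ]
 [ 0.50507683 -0.07448785  0.056     ]
 [ 0.50965499 -0.12483677  0.056     ]
 [ 0.53296281 -0.09718164  0.056     ]
 [ 0.48070686 -0.10223885  0.056     ]]
amber [[ 0.60972809 -0.07950686  0.078     ]]
caps [[0.52482379 0.148277   0.092     ]
 [0.54406064 0.06601    0.092     ]
 [0.42394058 0.03954017 0.092     ]]
side [280 200   8  13  88] [283.2 206.4] [[0.4195 0.3835 0.021 ]]
side [284 222   8  14 104] [287.5 228.6] [[0.4306 0.2955 0.021 ]]
side [269 254   9   9  67] [273.  258.1] [[0.3992 0.1948 0.021 ]]
side [277 282  11   6  45] [281.6 284.5] [[0.4193 0.1124 0.021 ]]
scene [336 208  39  13 165] [352.9 214.5] [[ 0.6097 -0.0871  0.021 ]]
scene [381 228   5   4  16] [382.8 229.2] [[ 0.4975 -0.075   0.021 ]]
scene [253 232  10  11  86] [257.4 237. ] [[0.7114 0.1911 0.021 ]]
scene [225 242  17  16  34] [232.4 247.7] [[0.717  0.2703 0.021 ]]
```

The wrist view shows the lid as a circle at (329,216), about 58 px across, which puts the cup at (0.507, −0.100). The bottle at (316,87) is about 100 mm away, clear of the jaws. I'll descend so that the pads grip the lid.

>>> drive_tool(targets="-1 0.004 0.001 0.02 0 0 0;-1 0.008 0.001 0.05 0 0 0;-1 0.008 0.001 0.08 0 0 0;-1 0.008 0.001 0.11 0 0 0;-1 0.008 0.001 0.14 0 0 0;-1 0.008 0.001 0.165 0 0 0;-1 0.008 0.001 0.185 0 0 0;-1 0.008 0.001 0.195 0 0 0;-1 0.008 0.001 0.2 0 0 0;-1 0.008 0.001 0.2 0 0 0")

```text
t: 2.3
eef_pos: [0.5076, -0.1, 0.0528]
ee_rot: [179.9, 0.0, -85.0]
wrist_force: [0.1, -0.1, 0.3]
opening: 0.0854
```

>>> drive_tool(targets="0 0 0 0 0 0 0;0.3 0 0 0 0 0 0;1 0 0 0 0 0 0;1 0 0 0 0 0 0;1 0 0 0 0 0 0;1 0 0 0 0 0 0;1 0 0 0 0 0 0;1 0 0 0 0 0 0;1 0 0 0 0 0 0")

```text
t: 3.05
eef_pos: [0.5086, -0.1001, 0.055]
ee_rot: [-179.8, -0.0, -85.0]
wrist_force: [-2.3, 0.9, 5.9]
opening: 0.0495
```

>>> drive_tool(targets="1 0 0 0 0 0 0;1 0 0 -0.005 0 0 0;1 0 0 -0.015 0 0 0;1 0 0 -0.03 0 0 0;1 0 0 -0.05 0 0 0;1 0 0 -0.07 0 0 0;1 0 0 -0.09 0 0 0;1 0 0 -0.11 0 0 0;1 0 0 -0.12 0 0 0;1 0 0 -0.12 0 0 0")

```text
t: 3.88
eef_pos: [0.5093, -0.1003, 0.1763]
ee_rot: [-179.7, -0.0, -85.0]
wrist_force: [-0.2, -0.1, 1.4]
opening: 0.0495
```

Run:
```python
from h import *
o=get_obs();print(o['t'],o['eef_pos'],o['ee_rot'],o['opening'],o['wrist_force'])
s=snap('side','side2');w=snap('wrist','wrist2')
b=s['image'][60:460,180:480];o=np.zeros((600,800,3),np.uint8);o[:600,:450]=cv2.resize(b,(450,600));o[:263,450:]=cv2.resize(w['image'],(350,263))
b=load('side1')['image'][190:250,260:360];o[390:600,450:]=cv2.resize(b,(350,210),interpolation=cv2.INTER_CUBIC)
cv2.imwrite('pics/c3.png',o[...,::-1])
```

```text
3.8833 [ 0.50932321 -0.10027511  0.17628944] [-1.79653044e+02 -4.72243807e-02 -8.49983083e+01] 0.04951246411686198 [-0.18806651 -0.08327038  1.43296254]
```

View pics/c3.png

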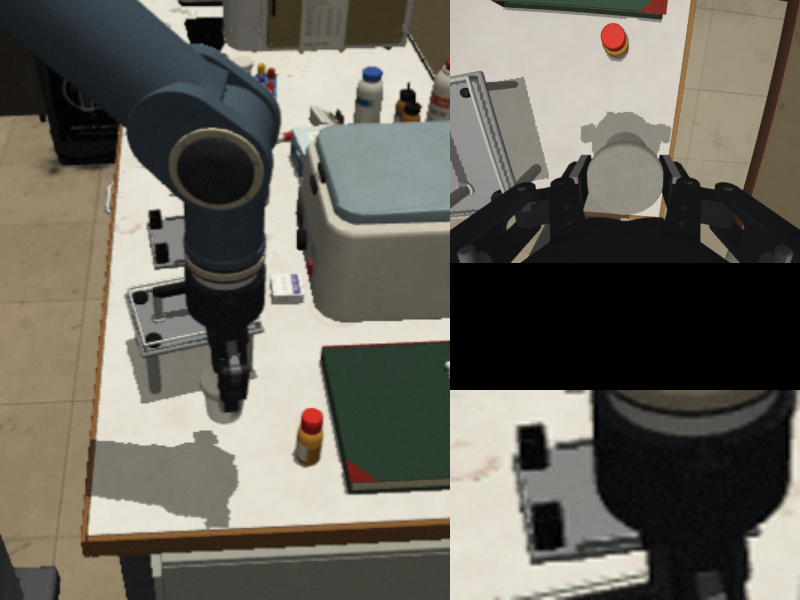

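The cup is gripped by the lid and hangs upright. I'll carry it high over the tier to a viewing point near the tray.

>>> drive_tool(targets="1 0 0 -0.02 0 0 0;1 0 0 -0.05 0 0 0;1 -0.01 0 -0.08 0 0 0;1 -0.03 0.002 -0.105 0 0 0;1 -0.06 0.004 -0.114 0 0 0;1 -0.09 0.006 -0.114 0 0 0;1 -0.12 0.008 -0.114 0 0 0;1 -0.155 0.01 -0.114 0 0 0;1 -0.19 0.012 -0.114 0 0 0;1 -0.22 0.013 -0.114 0 0 0")

```text
t: 4.82
eef_pos: [0.4741, 0.1202, 0.2858]
ee_rot: [179.8, -0.0, -84.9]
wrist_force: [0.9, -0.0, -0.1]
opening: 0.0496
```

>>> drive_tool(targets="1 -0.035 0.001 0 0 0 0;1 -0.07 0.003 0 0 0 0;1 -0.105 0.005 0 0 0 0;1 -0.14 0.006 0 0 0 0;1 -0.17 0.007 0 0 0 0;1 -0.195 0.008 0 0 0 0;1 -0.21 0.008 0 0 0 0;1 -0.218 0.008 0 0 0 0;1 -0.218 0.008 0 0 0 0;1 -0.218 0.008 0 0 0 0")

```text
t: 5.65
eef_pos: [0.449, 0.333, 0.2866]
ee_rot: [179.9, -0.1, -85.1]
wrist_force: [-0.6, -0.3, -1.5]
opening: 0.0498
```

Run:
```python
from h import *
o=get_obs();print(o['t'],o['eef_pos'],o['ee_rot'],o['joint_positions'].round(0))
w=snap('wrist','wrist3');s=snap('side','side3');snap('scene','scene3')
a=w['image'][:,40:640];cv2.imwrite('pics/c4.png',cv2.resize(w['image'],(800,600),interpolation=cv2.INTER_CUBIC)[...,::-1])
```

```text
5.65 [0.44900295 0.33303417 0.28658897] [ 1.79948510e+02 -1.03573553e-01 -8.50742955e+01] [ -38.   15.   -3.  101.    1.   64. -127.]
```

View pics/c4.png

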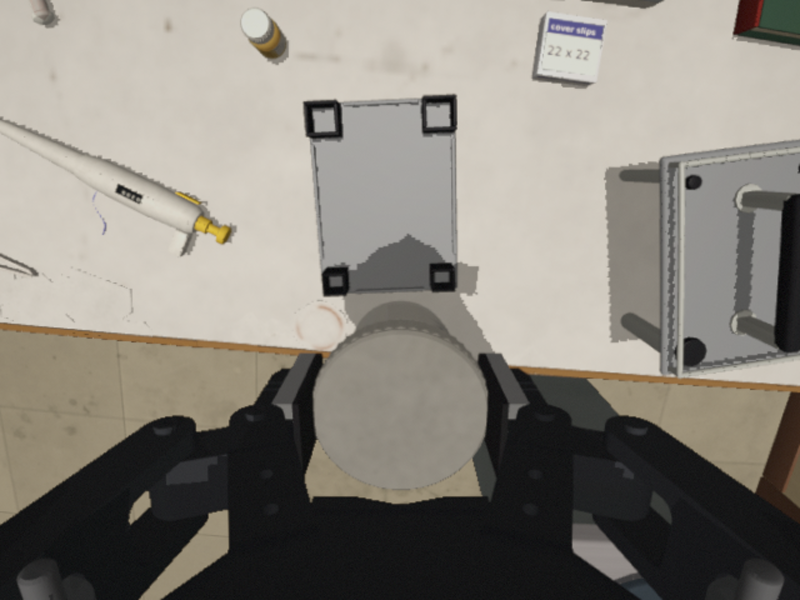

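```bash
cat >> h.py <<'E'
TR=np.array([[78,58],[78,-58],[-75,55],[-75,-55]])/1e3
def tray(w,boxes,z=.034,up=True):
    "boxes: 4 (x0,y0,x1,y1) px around sockets in order TR; outer silhouette corner of each, at mouth height"
    g=w['image'].max(2);pts=[];cen=np.mean([[(b[0]+b[2])/2,(b[1]+b[3])/2] for b in boxes],0)
    for b in boxes:
        x0,y0,x1,y1=b;m=(g[y0:y1,x0:x1]<75).astype(np.uint8)
        cs,_=cv2.findContours(m,cv2.RETR_EXTERNAL,cv2.CHAIN_APPROX_NONE);c=max(cs,key=cv2.contourArea)
        r=cv2.boxPoints(cv2.minAreaRect(c))+[x0,y0]
        p=r[np.argmax(((r-cen)**2).sum(1))];pts.append(p+.35*np.sign(p-cen)*1)
    return fit(onz(w,np.array(pts),z)[:,:2],TR)+(np.array(pts),)
def fit(W,L):
    a=W-W.mean(0);b=L-L.mean(0)
    th=np.arctan2((b[:,0]*a[:,1]-b[:,1]*a[:,0]).sum(),(b*a).sum())
    R=np.array([[np.cos(th),-np.sin(th)],[np.sin(th),np.cos(th)]]);t=W.mean(0)-R@L.mean(0)
    return t,np.degrees(th),(W-L@R.T-t)
E
python3 - <<'E'
from h import *
w=load('wrist3')
# left in image is +y
b=[(238,74,280,114),(332,70,370,110),(252,206,282,240),(338,204,368,236)]
t,th,res,p=tray(w,b);print(t,th);print(res*1e3,p)
# centre-of-mouth estimates by eye
q=np.array([[323,118],[439,113.5],[336,281],[442,277.5]])*.8-.1
print(fit(onz(w,q,.034)[:,:2],np.array([[65,45],[65,-45],[-65,45],[-65,-45]])/1e3))
# lid held (z top = TCP-.055+.056)
o=.2866+.001
print('lid',onz(w,np.array([[401,409],[314,409],[488,409],[401,328],[401,489]])*.8,o))
# oil, carton
print('oil',onz(w,[[256*.8,22*.8]],.055),'carton',onz(w,[[572*.8,48*.8]],.018))
E
```

```text
[0.4899728  0.34874829] 7.156766920409637
[[-0.15537631 -0.4323286 ]
 [-0.35982315  0.78011397]
 [ 0.75255082  0.23415881]
 [-0.23735136 -0.58194419]] [[242.56175985  80.79705753]
 [364.35        75.65      ]
 [257.65       236.35      ]
 [364.35       233.35      ]]
(array([0.49119983, 0.3482478 ]), np.float64(7.221528312583519), array([[-0.00103001, -0.00094847],
       [-0.00165444,  0.00093038],
       [ 0.00178386, -0.00132957],
       [ 0.00090059,  0.00134766]]))
lid [[0.44847341 0.33264028 0.2876    ]
 [0.44625062 0.35767284 0.2876    ]
 [0.45055568 0.30758111 0.2876    ]
 [0.47303609 0.33478262 0.2876    ]
 [0.42127533 0.33026692 0.2876    ]]
oil [[0.60712398 0.44641798 0.055     ]] carton [[0.61972944 0.21378103 0.018     ]]
```

Tray measured at (0.490, 0.349), yaw 7.2°. The wide sockets are at the top, (258,94) and (351,90) in original pixels, and the cup is centred in the jaws. Next I'll move over the tray centre and lower the cup.

>>> drive_tool(targets="1 -0.004 -0.014 0 0 0 -0.7;1 -0.008 -0.028 0.01 0 0 -1.4;1 -0.0124 -0.042 0.03 0 0 -2.2;1 -0.0124 -0.042 0.06 0 0 -2.2;1 -0.0124 -0.042 0.09 0 0 -2.2;1 -0.0124 -0.042 0.12 0 0 -2.2;1 -0.0124 -0.042 0.15 0 0 -2.2;1 -0.0124 -0.042 0.175 0 0 -2.2;1 -0.0124 -0.042 0.19 0 0 -2.2;1 -0.0124 -0.042 0.195 0 0 -2.2")

```text
t: 6.63
eef_pos: [0.4885, 0.3479, 0.0896]
ee_rot: [179.8, -0.2, -82.9]
wrist_force: [0.1, -0.6, -0.4]
opening: 0.0498
```

>>> drive_tool(targets="1 0 0 0.005 0 0 0;1 0 0 0.010 0 0 0;1 0 0 0.015 0 0 0;1 0 0 0.018 0 0 0;1 0 0 0.021 0 0 0;1 0 0 0.023 0 0 0;1 0 0 0.025 0 0 0;1 0 0 0.025 0 0 0")

```text
t: 7.3
eef_pos: [0.4893, 0.3505, 0.0672]
ee_rot: [180.0, -0.0, -82.8]
wrist_force: [1.1, -0.1, 0.1]
opening: 0.0494
```

>>> drive_tool(targets="1 0 0 0.001 0 0 0;1 0 0 0.002 0 0 0;1 0 0 0.003 0 0 0;1 0 0 0.003 0 0 0;1 0 0 0.003 0 0 0;1 0 0 0.003 0 0 0")

```text
t: 7.8
eef_pos: [0.4894, 0.3505, 0.0644]
ee_rot: [-180.0, 0.0, -82.8]
wrist_force: [-0.8, 0.4, -0.5]
opening: 0.0496
```

>>> drive_tool(targets="1 0 0 0.0005 0 0 0;1 0 0 0.001 0 0 0;1 0 0 0.0015 0 0 0;1 0 0 0.002 0 0 0;1 0 0 0.002 0 0 0;1 0 0 0.002 0 0 0")

```text
t: 8.3
eef_pos: [0.4894, 0.3505, 0.063]
ee_rot: [-180.0, 0.0, -82.8]
wrist_force: [-1.6, -1.1, 4.5]
opening: 0.0494
```

Run:
```python
from h import *
o=get_obs();print(o['t'],o['eef_pos'],o['wrist_force'])
s=snap('side','side4');c=snap('scene','scene4')
o=np.zeros((600,800,3),np.uint8)
o[:,:400]=cv2.resize(s['image'][150:270,270:350],(400,600),interpolation=cv2.INTER_CUBIC)
o[:,400:]=cv2.resize(c['image'][200:350,220:320],(400,600),interpolation=cv2.INTER_CUBIC)
cv2.imwrite('pics/c5.png',o[...,::-1])
```

```text
8.3 [0.48941397 0.35053854 0.06304913] [-1.61981521 -1.09900918  4.52798711]
```

View pics/c5.png

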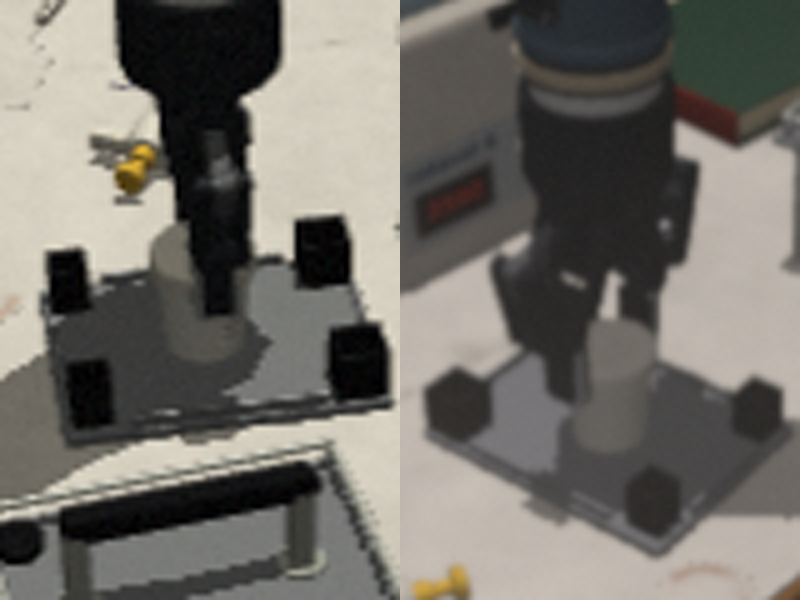

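Contact shows as 4.5 N at TCP z 0.063, as predicted. The cup stands on the deck between the sockets in both views, so I'll release and rise.

>>> drive_tool(targets="0.1 0 0 0 0 0 0;0 0 0 0 0 0 0;-0.3 0 0 0 0 0 0;-0.6 0 0 0 0 0 0;-1 0 0 0 0 0 0;-1 0 0 0 0 0 0;-1 0 0 0 0 0 0;-1 0 0 -0.005 0 0 0;-1 0 0 -0.02 0 0 0;-1 0 0 -0.045 0 0 0")

```text
t: 9.23
eef_pos: [0.4879, 0.3494, 0.1057]
ee_rot: [179.7, -0.2, -82.8]
wrist_force: [0.0, -0.2, -0.2]
opening: 0.0852
```

>>> drive_tool(targets="-1 0 0 -0.03 0 0 0;-1 0 0 -0.065 0 0 0;-1 0 0.01 -0.1 0 0 0;-1 0 0.02 -0.135 0 0 0;-1 0 0.03 -0.17 0 0 0;-1 0 0.04 -0.18 0 0 0;-1 0 0.04 -0.18 0 0 0;-1 0 0.04 -0.18 0 0 0")

```text
t: 9.9
eef_pos: [0.4493, 0.3454, 0.2876]
ee_rot: [-179.9, 0.0, -82.8]
wrist_force: [1.0, -0.8, -1.0]
opening: 0.0856
```

Run:
```python
from h import *
o=get_obs();print(o['t'],o['eef_pos'],o['ee_rot'])
w=snap('wrist','wrist5');s=snap('side','side5');snap('scene','scene5')
cv2.imwrite('pics/c6.png',cv2.resize(w['image'],(800,600),interpolation=cv2.INTER_CUBIC)[...,::-1])
```

```text
9.9 [0.44932047 0.34543848 0.28763022] [-1.79946551e+02  2.50549686e-02 -8.27607701e+01]
```

View pics/c6.png

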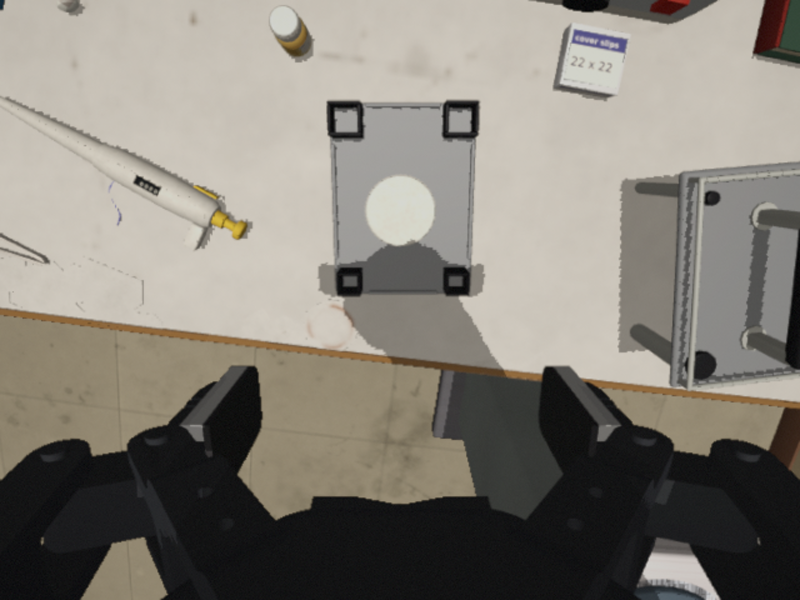

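>>> drive_tool(targets="-1 0.03 0.004 0 0 0 -1;-1 0.06 0.008 0 0 0 -2;-1 0.095 0.012 0 0 0 -3;-1 0.13 0.016 0 0 0 -4;-1 0.165 0.02 0 0 0 -5;-1 0.2 0.025 0 0 0 -5.2;-1 0.23 0.029 0 0 0 -5.2;-1 0.249 0.031 0 0 0 -5.2;-1 0.249 0.031 0 0 0 -5.2;-1 0.249 0.031 0 0 0 -5.2")

```text
t: 10.88
eef_pos: [0.45, 0.0934, 0.2861]
ee_rot: [179.9, -0.0, -77.8]
wrist_force: [-0.1, -0.3, -0.5]
opening: 0.0858
```

Run:
```python
from h import *
w=load('wrist5')
b=[(258,76,296,114),(350,76,390,114),(266,210,292,240),(350,210,378,240)]
t,th,res,p=tray(w,b);print(t,th);print(res*1e3,p)
q=np.array([[345.5,119.5],[460,119],[349,282],[456.5,281]])*.8-.1
print(fit(onz(w,q,.034)[:,:2],np.array([[65,45],[65,-45],[-65,45],[-65,-45]])/1e3))
print('lid',onz(w,np.array([[400,210],[366,210],[434,210]])*.8,.064))
o=get_obs();print(o['t'],o['eef_pos'],o['ee_rot'])
w=snap('wrist','wrist6');s=snap('side','side6');snap('scene','scene6')
cv2.imwrite('pics/c7.png',cv2.resize(w['image'],(800,600),interpolation=cv2.INTER_CUBIC)[...,::-1])
```

```text
[0.48995503 0.34880322] 7.314132046761262
[[-0.20393849 -0.94553135]
 [-0.53765373  0.91004392]
 [ 0.33785495  0.52881659]
 [ 0.40373727 -0.49332916]] [[261.65  80.65]
 [382.35  80.65]
 [268.65 236.35]
 [375.35 236.35]]
(array([0.49080161, 0.34882072]), np.float64(7.444222614298677), array([[-0.00137418, -0.00169341],
       [-0.00163717,  0.00105975],
       [ 0.00129353, -0.00034465],
       [ 0.00171781,  0.00097831]]))
lid [[0.48760961 0.35047169 0.064     ]
 [0.48448279 0.37513803 0.064     ]
 [0.49077294 0.32581434 0.064     ]]
10.8833 [0.45002834 0.09335916 0.28612707] [ 1.79870425e+02 -6.42086953e-03 -7.77802936e+01]
```

View pics/c7.png

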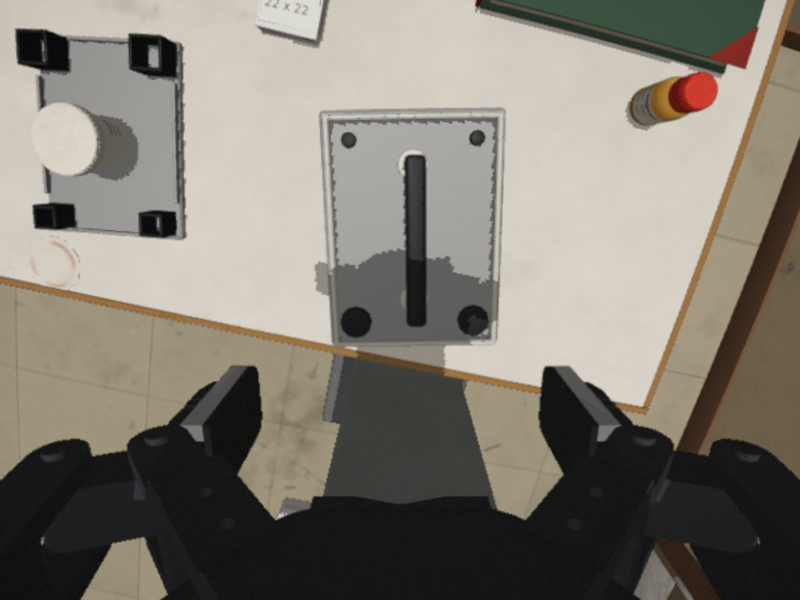

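The cup stands within 3 mm of the tray centre and the tray has not moved. The tier is well in view, with thin caps at (348,139) and (477,138), thick caps at (356,322) and (473,320), and the bar from (415,156) to (416,326).

Run:
```python
from h import *
w=load('wrist6')
L=np.array([[65,45],[65,-45],[-65,45],[-65,-45]])/1e3
q=np.array([[473,320.5],[356,322],[477.5,138.5],[348.5,139.5]])*.8-.1  # +x thick; +y: tier yaw~192 -> +y = world -y = right in image
for z in(.092,.094): print(z,fit(onz(w,q,z)[:,:2],L))
h=onz(w,np.array([[415.5,155],[416,326.5]])*.8,.142);print(h,h.mean(0),np.linalg.norm(h[0]-h[1]),np.degrees(np.arctan2(*(h[0]-h[1])[1::-1])))
```

```text
0.092 (array([0.47554752, 0.08937864]), np.float64(-166.95867286113284), array([[ 0.00229459,  0.00391388],
       [ 0.00385671, -0.00266599],
       [-0.00404287,  0.00253067],
       [-0.00210842, -0.00377857]]))
0.094 (array([0.47579266, 0.08949078]), np.float64(-166.95867286113284), array([[ 0.00261605,  0.00425884],
       [ 0.00429662, -0.00283347],
       [-0.00448161,  0.00269901],
       [-0.00243106, -0.00412438]]))
[[0.524338   0.10074103 0.142     ]
 [0.42785572 0.0786638  0.142     ]] [0.47609686 0.08970242 0.142     ] 0.09897593390594907 12.88862342718361
```

>>> drive_tool(targets="-1 0.004 -0.012 0 0 0 -0.4;-1 0.009 -0.0245 0.015 0 0 -0.8;-1 0.009 -0.0245 0.04 0 0 -0.8;-1 0.009 -0.0245 0.07 0 0 -0.8;-1 0.009 -0.0245 0.1 0 0 -0.8;-1 0.009 -0.0245 0.125 0 0 -0.8;-1 0.009 -0.0245 0.14 0 0 -0.8;-1 0.009 -0.0245 0.148 0 0 -0.8;-1 0.009 -0.0245 0.148 0 0 -0.8;-1 0.009 -0.0245 0.148 0 0 -0.8")

```text
t: 11.87
eef_pos: [0.4768, 0.0915, 0.1394]
ee_rot: [-180.0, -0.0, -76.7]
wrist_force: [0.5, -0.6, -0.3]
opening: 0.0854
```

>>> drive_tool(targets="-0.4 0 0 0 0 0 0;0 0 0 0 0 0 0;0.3 0 0 0 0 0 0;0.5 0 0 0 0 0 0;0.6 0 0 0 0 0 0;0.7 0 0 0 0 0 0;0.8 0 0 0 0 0 0;1 0 0 0 0 0 0;1 0 0 0 0 0 0;1 0 0 0 0 0 0")

```text
t: 12.7
eef_pos: [0.4762, 0.091, 0.1395]
ee_rot: [-180.0, -0.0, -76.8]
wrist_force: [-0.7, -0.9, 2.8]
opening: 0.0105
```

>>> drive_tool(targets="1 0 0 0 0 0 0;1 0 0 -0.004 0 0 0;1 0 0 -0.01 0 0 0;1 0 0 -0.02 0 0 0;1 0 0 -0.035 0 0 0;1 0 0 -0.055 0 0 0;1 0 0 -0.075 0 0 0;1 0 0 -0.095 0 0 0;1 0 0 -0.11 0 0 0;1 0 0 -0.12 0 0 0")

```text
t: 13.53
eef_pos: [0.4764, 0.0912, 0.2616]
ee_rot: [-179.8, 0.0, -76.8]
wrist_force: [0.8, 0.1, -2.4]
opening: 0.0107
```

>>> drive_tool(targets="1 0 0 0 0 0 0;1 0 0 0 0 0 0")

```text
t: 13.7
eef_pos: [0.4758, 0.091, 0.2594]
ee_rot: [-180.0, 0.0, -76.8]
wrist_force: [0.7, 0.1, -3.2]
opening: 0.0108
```

Run:
```python
from h import *
o=get_obs();print({k:o[k] for k in('t','eef_pos','ee_rot','opening','wrist_force','wrist_torque','joint_positions')})
w=snap('wrist','wrist7');s=snap('side','side7');c=snap('scene','scene7')
o=np.zeros((600,800,3),np.uint8)
o[:400,:400]=cv2.resize(s['image'][160:340,230:410],(400,400));o[:400,400:]=cv2.resize(c['image'][120:300,270:450],(400,400))
o[400:,:266]=cv2.resize(w['image'],(266,200))
cv2.imwrite('pics/c8.png',o[...,::-1])
```

```text
{'t': 13.7, 'eef_pos': array([0.47582091, 0.09104507, 0.25943394]), 'ee_rot': array([-1.79974802e+02,  6.08219075e-03, -7.67946628e+01]), 'opening': 0.01076505457144787, 'wrist_force': array([ 0.6667757 ,  0.0908565 , -3.22456735]), 'wrist_torque': array([0.00562306, 0.04322271, 0.00684214]), 'joint_positions': array([-20.14953662,   8.51737325,   4.84710423, 112.81878419,
        -0.84547559,  58.67121832, -91.71099704])}
```

View pics/c8.png

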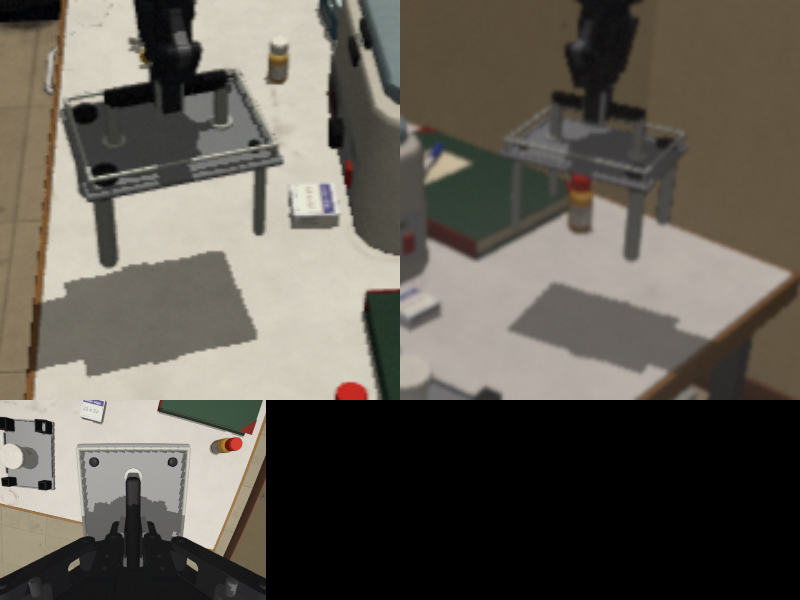

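The tier is held level, with 3.2 N on the wrist and the feet about 12 cm up. I'll carry it to the tray while turning it half round.

>>> drive_tool(targets="1 -0.004 -0.001 0 0 0 -5;1 -0.012 -0.003 0 0 0 -11;1 -0.022 -0.006 0 0 0 -18;1 -0.032 -0.009 0 0 0 -25;1 -0.042 -0.012 0 0 0 -32;1 -0.052 -0.015 0 0 0 -39;1 -0.062 -0.018 0 0 0 -46;1 -0.072 -0.021 0 0 0 -53;1 -0.08 -0.023 0 0 0 -59;1 -0.0865 -0.0255 0 0 0 -65")

```text
t: 14.68
eef_pos: [0.4804, 0.1817, 0.258]
ee_rot: [179.9, 0.1, -11.5]
wrist_force: [0.6, 0.6, -3.0]
opening: 0.0108
```

>>> drive_tool(targets="1 -0.001 -0.009 0 0 0 -6;1 -0.002 -0.018 0 0 0 -13;1 -0.004 -0.027 0 0 0 -20;1 -0.005 -0.036 0 0 0 -27;1 -0.007 -0.045 0 0 0 -34;1 -0.008 -0.054 0 0 0 -41;1 -0.009 -0.063 0 0 0 -48;1 -0.01 -0.072 0 0 0 -55;1 -0.012 -0.081 0 0 0 -61;1 -0.0135 -0.089 0 0 0 -65")

```text
t: 15.52
eef_pos: [0.4856, 0.2712, 0.2579]
ee_rot: [-179.9, 0.1, 53.5]
wrist_force: [-0.1, 0.3, -2.4]
opening: 0.011
```

Run:
```python
from h import *
o=get_obs();p=o['eef_pos'];y=o['ee_rot'][2];print(o['t'],p,o['ee_rot'],o['joint_positions'].round(0))
c,s=np.cos(np.radians(y)),np.sin(np.radians(y));d=np.array([.490,.349])-p[:2]
print(d@[c,s],d@[s,-c],'turn',-(97.3-y))
```

```text
15.5167 [0.48556652 0.2712064  0.2578766 ] [-1.79915981e+02  1.26237595e-01  5.34764326e+01] [-19.  17. -17. 103.   6.  61.  15.]
0.06515448243428602 -0.04273632818547557 turn -43.82356738561765
```

>>> drive_tool(targets="1 0.006 -0.004 0 0 0 -6;1 0.015 -0.01 0 0 0 -13;1 0.024 -0.016 0 0 0 -20;1 0.033 -0.022 0 0 0 -27;1 0.042 -0.028 0 0 0 -33;1 0.05 -0.033 0 0 0 -38;1 0.057 -0.038 0 0 0 -42;1 0.062 -0.041 0 0 0 -43.8;1 0.065 -0.0425 0 0 0 -43.8;1 0.065 -0.0425 0 0 0 -43.8")

```text
t: 16.35
eef_pos: [0.4907, 0.3488, 0.2585]
ee_rot: [-179.9, 0.0, 97.0]
wrist_force: [0.3, 0.1, -3.0]
opening: 0.0109
```

>>> drive_tool(targets="1 0 0 0.005 0 0 0;1 0 0 0.015 0 0 0;1 0 0 0.028 0 0 0;1 0 0 0.04 0 0 0;1 0 0 0.05 0 0 0;1 0 0 0.058 0 0 0;1 0 0 0.063 0 0 0;1 0 0 0.063 0 0 0;1 0 0 0.063 0 0 0")

```text
t: 17.1
eef_pos: [0.491, 0.3485, 0.1963]
ee_rot: [-180.0, -0.0, 97.0]
wrist_force: [0.3, 0.3, -2.4]
opening: 0.011
```

Run:
```python
from h import *
o=get_obs();p=o['eef_pos'];y=o['ee_rot'][2];print(o['t'],p,o['ee_rot'],o['wrist_force'])
s=snap('side','side8');c=snap('scene','scene8');snap('wrist','wrist8')
o=np.zeros((600,800,3),np.uint8)
# mark predicted socket outer walls centers (mouth) using TCP-relative tier
def mark(im,P,col):
    for q in proj(im,P): cv2.circle(im['image'],tuple(np.round(q*16).astype(int)),16,col,-1,shift=4)
o[:,:400]=cv2.resize(s['image'][140:260,270:350],(400,600),interpolation=cv2.INTER_CUBIC)
o[:,400:]=cv2.resize(c['image'][180:345,215:325],(400,600),interpolation=cv2.INTER_CUBIC)
cv2.imwrite('pics/c9.png',o[...,::-1])
```

```text
17.1 [0.49104971 0.34851894 0.19626276] [-1.79998904e+02 -3.52306226e-03  9.69962024e+01] [ 0.30938456  0.28793168 -2.35025756]
```

View pics/c9.png

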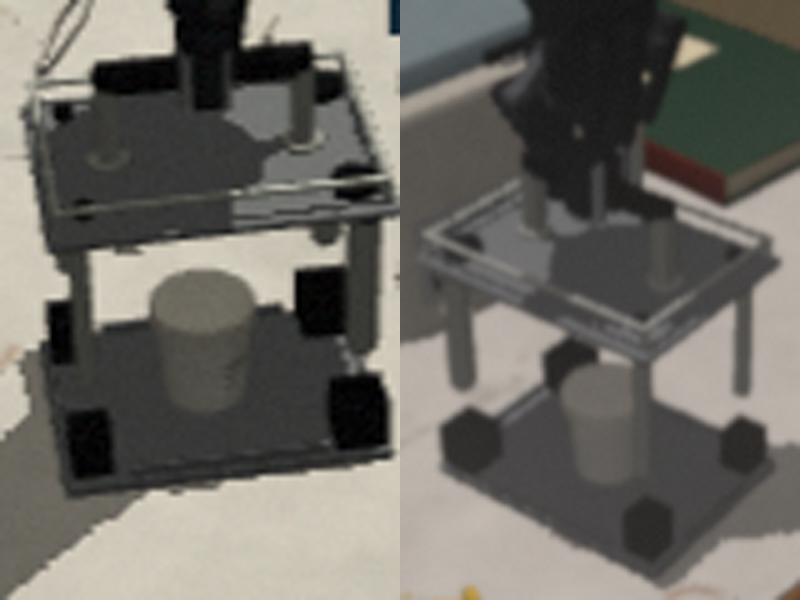

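Run:
```python
from h import *
def W(t,th,L): 
    a=np.radians(th);R=np.array([[np.cos(a),-np.sin(a)],[np.sin(a),np.cos(a)]]);L=np.atleast_2d(L);return np.c_[L[:,:2]@R.T+t,L[:,2]]
tray_=([.490,.349],7.3);tier=([.4910,.3485],7.0);fz=.1963-.1395
L=[(65,45,8),(65,-45,8),(-65,45,5),(-65,-45,5)]
for n,sock in(('side','side5'),('scene','scene5')):
    im=load(n+'8');g=cv2.cvtColor(im['image'],cv2.COLOR_RGB2GRAY).astype(float);gs=load(sock)['image'].max(2)
    for x,y,r in L:
        h=(13 if r==8 else 10)
        v=[(x+a*h,y+b*h,c) for a in(-1,1) for b in(-1,1) for c in(8,34)]
        P=proj(im,W(*tray_,np.array(v)/1e3));lo,hi=P.min(0),P.max(0)
        x0,y0=(lo-4).astype(int);x1,y1=(hi+5).astype(int)
        thr=(60 if n=='side' else 75);rows=slice(int((lo[1]+hi[1])/2-3),int((lo[1]+hi[1])/2+3))
        pr=gs[rows,x0:x1].mean(0);d=np.where(pr<thr)[0]
        so=(x0+d.min(),x0+d.max()) if len(d) else None
        C=W(*tier,np.array([[x,y,fz*1e3+10]])/1e3);q=proj(im,C)[0]
        dist=np.linalg.norm(C-im['eye']);w=r/1e3/dist*im['camera_matrix'][0][0]
        xs=np.arange(int(q[0]-w-5),int(q[0]+w+6));p=g[int(q[1]-2):int(q[1]+3),xs[0]:xs[-1]+1].mean(0)
        print(n,(x,y),'sock pred %.1f %.1f'%(lo[0]-.5+.5,hi[0]),'obs',so,'| leg pred %.1f %.1f row %.0f'%(q[0]-w,q[0]+w,q[1]),xs[0],p.round().astype(int))
```

```text
side (65, 45) sock pred 328.3 340.4 obs (np.int64(329), np.int64(339)) | leg pred 331.6 338.1 row 185 326 [125 128 133 132 133 120  85  64  61  60  57  72 101  93  54  53  51  48]
side (65, -45) sock pred 335.1 348.0 obs (np.int64(336), np.int64(346)) | leg pred 338.7 345.5 row 207 333 [ 19  20  22  23  36  51  51  56  56  57  56  54 109 183 202 201 202 202]
side (-65, 45) sock pred 278.6 288.1 obs (np.int64(280), np.int64(286)) | leg pred 280.6 284.7 row 191 275 [200 200 200 192 165 129  76  53  51  51  53  52  88 146 172]
side (-65, -45) sock pred 282.7 292.7 obs (np.int64(281), np.int64(293)) | leg pred 284.8 289.1 row 213 279 [48 43 34 38 38 43 51 58 58 57 54 56 56 56 55 57]
scene (65, 45) sock pred 225.5 244.0 obs (np.int64(227), np.int64(242)) | leg pred 229.4 237.0 row 282 224 [179 180 178 165 131  93  81  81  80  78  78 102 150 176 181 181 181 181]
scene (65, -45) sock pred 253.9 270.6 obs (np.int64(255), np.int64(261)) | leg pred 258.0 265.2 row 263 252 [ 70  68  68  69  70  71  73  74  78  85  93 100 100  98  96  93  88  83
  80]
scene (-65, 45) sock pred 276.3 290.7 obs (np.int64(277), np.int64(294)) | leg pred 280.3 285.4 row 306 275 [92 90 88 87 82 81 81 79 74 70 70 70 70 70 70 70]
scene (-65, -45) sock pred 303.0 316.4 obs (np.int64(303), np.int64(314)) | leg pred 307.5 312.3 row 284 302 [176 177 177 169 139 101  84  82  89 125 163 176 178 177 177 177]
```

Thick legs are over the wide sockets, and both fixed views put the legs within 1–2 mm of socket centre. I'll apply a small correction and start lowering.

>>> drive_tool(targets="1 -0.0004 -0.0007 0.004 0 0 -0.3;1 -0.0004 -0.0007 0.01 0 0 -0.3;1 -0.0004 -0.0007 0.016 0 0 -0.3;1 -0.0004 -0.0007 0.02 0 0 -0.3;1 -0.0004 -0.0007 0.023 0 0 -0.3;1 -0.0004 -0.0007 0.026 0 0 -0.3;1 -0.0004 -0.0007 0.028 0 0 -0.3;1 -0.0004 -0.0007 0.03 0 0 -0.3;1 -0.0004 -0.0007 0.03 0 0 -0.3")

```text
t: 18.0
eef_pos: [0.4902, 0.3479, 0.1659]
ee_rot: [-180.0, 0.0, 97.3]
wrist_force: [-0.6, 0.0, -2.9]
opening: 0.011
```

>>> drive_tool(targets="1 0 0 0.002 0 0 0;1 0 0 0.004 0 0 0;1 0 0 0.006 0 0 0;1 0 0 0.008 0 0 0;1 0 0 0.01 0 0 0;1 0 0 0.0115 0 0 0;1 0 0 0.013 0 0 0;1 0 0 0.0145 0 0 0;1 0 0 0.0155 0 0 0;1 0 0 0.0155 0 0 0")

```text
t: 18.83
eef_pos: [0.4902, 0.3479, 0.1506]
ee_rot: [-180.0, 0.0, 97.3]
wrist_force: [0.2, -0.5, -3.2]
opening: 0.0104
```

>>> drive_tool(targets="1 0 0 0.0007 0 0 0;1 0 0 0.0014 0 0 0;1 0 0 0.002 0 0 0;1 0 0 0.0025 0 0 0;1 0 0 0.0025 0 0 0;1 0 0 0.0025 0 0 0")

```text
t: 19.33
eef_pos: [0.4904, 0.3479, 0.1483]
ee_rot: [180.0, -0.0, 97.3]
wrist_force: [0.9, 0.3, -2.5]
opening: 0.0109
```

>>> drive_tool(targets="1 0 0 0.0004 0 0 0;1 0 0 0.0008 0 0 0;1 0 0 0.0012 0 0 0;1 0 0 0.0016 0 0 0;1 0 0 0.0016 0 0 0;1 0 0 0.0016 0 0 0")

```text
t: 19.83
eef_pos: [0.4904, 0.3485, 0.1476]
ee_rot: [179.9, -0.0, 97.3]
wrist_force: [-1.4, -0.1, 4.1]
opening: 0.0112
```

Run:
```python
from h import *
o=get_obs();p=o['eef_pos'];print(o['t'],p,o['ee_rot'],o['wrist_force'],o['wrist_torque'])
s=snap('side','side9');c=snap('scene','scene9')
o=np.zeros((600,800,3),np.uint8)
o[:,:400]=cv2.resize(s['image'][150:270,270:350],(400,600),interpolation=cv2.INTER_CUBIC)
o[:,400:]=cv2.resize(c['image'][180:345,215:325],(400,600),interpolation=cv2.INTER_CUBIC)
cv2.imwrite('pics/c10.png',o[...,::-1])
```

```text
19.8333 [0.49041727 0.34845675 0.14755332] [ 1.79948664e+02 -3.91651823e-02  9.73093167e+01] [-1.36753716 -0.0654498   4.08006475] [-0.18041689  0.39149038 -0.00305037]
```

View pics/c10.png

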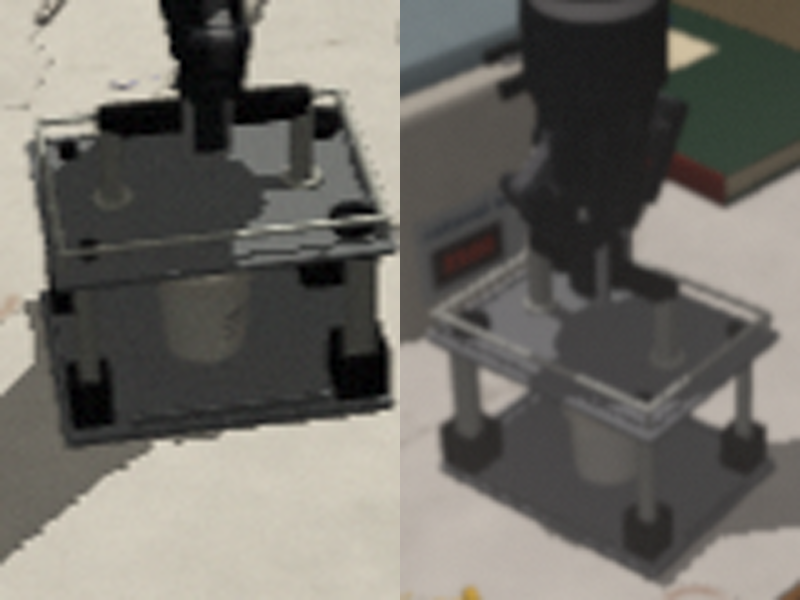

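Both views show all four legs in their sockets. TCP z is 0.1476 against a predicted 0.1475 when seated, with light contact. I'll release and rise.

>>> drive_tool(targets="0.65 0 0 0 0 0 0;0.5 0 0 0 0 0 0;0.2 0 0 0 0 0 0;-0.3 0 0 0 0 0 0;-1 0 0 0 0 0 0;-1 0 0 0 0 0 0;-1 0 0 0 0 0 0;-1 0 0 0 0 0 0;-1 0 0 -0.01 0 0 0;-1 0 0 -0.03 0 0 0")

```text
t: 20.77
eef_pos: [0.4892, 0.3468, 0.1752]
ee_rot: [-179.7, 0.1, 97.3]
wrist_force: [0.8, 0.1, -0.8]
opening: 0.0854
```

>>> drive_tool(targets="-1 0 0 -0.03 0 0 0;-1 0 0 -0.06 0 0 0;-1 0 -0.01 -0.09 0 0 0;-1 0 -0.02 -0.12 0 0 0;-1 0 -0.03 -0.15 0 0 0;-1 0 -0.04 -0.16 0 0 0;-1 0 -0.04 -0.16 0 0 0;-1 0 -0.04 -0.16 0 0 0")

```text
t: 21.43
eef_pos: [0.4503, 0.3428, 0.3371]
ee_rot: [179.9, 0.0, 97.3]
wrist_force: [0.1, -1.5, -0.9]
opening: 0.0853
```

Run:
```python
from h import *
o=get_obs();p=o['eef_pos'];print(o['t'],p,o['wrist_force'])
s=snap('side','side10');c=snap('scene','scene10');w=snap('wrist','wrist10')
o=np.zeros((600,800,3),np.uint8)
o[:,:400]=cv2.resize(s['image'][150:300,260:360],(400,600),interpolation=cv2.INTER_CUBIC)
o[:300,400:]=cv2.resize(c['image'][200:350,215:415],(400,300),interpolation=cv2.INTER_CUBIC)
o[300:,400:]=cv2.resize(w['image'],(400,300),interpolation=cv2.INTER_AREA)
cv2.imwrite('pics/c11.png',o[...,::-1])
```

```text
21.4333 [0.45033538 0.34281383 0.33706478] [ 0.10444524 -1.54366676 -0.9024506 ]
```

The viewer limit is reached, so I'll check numerically that nothing shifted during release.

Run:
```python
from h import *
for n,r in(('side',(215,245,270,352)),('scene',(275,335,215,325))):
    a,b=[cv2.cvtColor(load(n+k)['image'],cv2.COLOR_RGB2GRAY).astype(np.float32)[r[0]:r[1],r[2]:r[3]] for k in('9','10')]
    ga,gb=[cv2.magnitude(cv2.Sobel(i,5,1,0),cv2.Sobel(i,5,0,1)) for i in(a,b)]
    print(n,'tier/tray shift px',cv2.phaseCorrelate(ga,gb))
a,b=load('side5'),load('side10')   # bystanders + tray front edge
for nm,(x0,y0,x1,y1) in dict(amber=(370,325,405,375),carton=(355,238,388,266),oil=(345,172,366,202),trayfront=(276,228,352,244)).items():
    i,j=[cv2.cvtColor(k['image'],cv2.COLOR_RGB2GRAY).astype(np.float32)[y0:y1,x0:x1] for k in(load('side0'),b)]
    gi,gj=[cv2.magnitude(cv2.Sobel(q,5,1,0),cv2.Sobel(q,5,0,1)) for q in(i,j)]
    print(nm,cv2.phaseCorrelate(gi,gj))
```

```text
side tier/tray shift px ((0.1520785189147631, -0.005201389046344929), 0.5726363955603706)
scene tier/tray shift px ((-0.12033503584587635, -0.04366755608230122), 0.7658068148295084)
amber ((-0.32228219832984806, 0.09679260184915961), 0.8690703741709391)
carton ((0.008635772082065785, 0.017336102292640376), 1.0039785113599566)
oil ((0.2007833641317447, -0.3586813729258438), 0.75657436715232)
trayfront ((0.25431640628541174, -0.3554791361927201), 0.566029155626893)
```

```bash
python3 -c "
from plant import *
print(sign_off())"
```

```text
the job is handed in; nothing more can be done
None
```

The cup is in the lower tray with the upper tier seated over it, and I handed the job in at about 21.5 s of the 72 s allowed.

- **Cup:** I set it down on light contact (about 4.5 N). It stands upright about 3 mm from the tray's measured centre.
- **Upper tier:** I gripped it by its handle, turned it about 174° and lowered it, thick legs into the wide sockets and thin legs into the narrow ones. It stopped at tool height 0.1476 m, against 0.1475 m predicted for fully home, with about 7 N of contact. Both fixed views before release showed the legs in the sockets.
- **After release:** Comparing images showed less than 0.2 px of shift in the tier and tray. The bottles, carton and tray edge match the first image to within about 0.4 px.

**Checks that disagreed or failed:**
- The tier's caps measured about 6% closer together than specified. The error was symmetric, so the centre and heading still agreed with the handle.
- Leg-to-socket alignment at hover differed by 1–2 mm between the fixed cameras, so I corrected by only about 0.8 mm.
- The final picture could not be viewed because the 12-picture limit was reached, so the check after release is numerical only.

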